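Set out the condiment row

ROBOT

A 7-joint arm with a two-finger parallel gripper is mounted at the origin on the work surface. World frame = base frame: x ahead of the robot, y to its left, z up, the work surface at z = 0. Lengths are in m, angles in rad, forces in N, time in s.
With the tool pointing down it reaches from about 0.4 to 0.85 m from the base axis. Payload 10.4 kg.
Tool frame: the origin (TCP) lies midway between the tips of the shut fingers; the grasp point (between the pads) lies 19 mm behind it; z points along the fingers, y is the line along which they close (so a half turn about z gives the same grasp; the last joint's range is limited). The gripper opens to 87 mm and grips with 3 to 60 N. Pads are 19 mm wide; open, the fingers measure 117 mm over their backs; the gripper's body (75 mm by 190 mm) begins 51 mm behind the grasp point.
Start: joints at [-1.221, 0.332, -0.065, 1.46, 0.022, 1.35, -0.088], TCP at [0.228, 0.582, 0.223] pointing down, gripper open.
Joint ranges: [-2.6, 2.6], [-0.5, 2.12], [-1.47, 1.34], [0.16, 2.42], [-1.27, 4.41], [0.06, 2.06], [-2.6, 2.6]. Speed limits (rad/s): [2.22, 2.22, 2.79, 2.79, 3.14, 3.14, 3.14].

INTERFACE

Orientations are given as a unit quaternion [x, y, z, w].
In Python, from bench import r gives the robot as it stands.
- The arm moves only by the tool arm_command, never from a script. Its argument "moves" is one flat list of numbers, 4 for each row, row after row: the shift along the tool's x, y, z in cm, then the turn about the tool's z in degrees. A call has 1 to 12 rows; each row shifts and turns the commanded pose from where the row before left it, along the tool's axes as they then stand; what a row does not reach is not made up. A row lasts 1/12 s, in which the tool goes at most 41.7 mm and 7.16 degrees, less where a joint would pass 70% of its speed; a pose out of reach is approached as far as the arm can. A call with a gripper value outside its range is refused whole. "fingers" is the opening in per cent of the stroke, from 0 (shut) to 100 (fully open), set as the call begins (left out, the last holds). The fingers move at their own pace and stop on an object; "squeeze" is the grip in N (left out, the last holds). Time passes only in rows, so rows that do not move let the fingers close. It gives the time, the measured TCP pose, the force, the opening and the grip force at its end, in the units of the state.
- r.read_state(): the state, without advancing time (a new reading comes with each control period).
- r.camera(name): name is "scene" or "top" or "wrist"; returns the picture (400x640x3 uint8, red, green, blue); there is no depth.
- r.camera_info(name): a dict with "fx", "fy", "cx", "cy" (pixels), "origin" and "attitude" of the camera in the world. Camera axes: x right, y up, looking along -z (the intrinsics and any distortion apply to the point x, -y, -z); pixel columns grow to the right and rows downward; lengths in m; the calibration is good to about 2 mm. A picture is of the moment at which its call begins: read the wrist's pose just before it. camera_info takes no time and is no camera call; for the wrist camera it gives the pose at the moment of the call.
- r.close_job(): hands the job in; it is judged then, once.
The state is a dict: "time": time; "joint_positions": joint angles; "joint_vel": joint speeds; "joint_torque": joint torques, N m; "ee_pos": TCP position; "eef_rot": TCP orientation; "ft_force": force on the tool from outside, world axes, zero at the start; "torque": the same for the moment, N m; "width": finger opening in m; "grip_force": force on a finger pad.
Only numpy, scipy, OpenCV 4.12 (cv2) and the standard library are available. Lean on these libraries where they do the work, as an engineer would, in place of code of your own. Each camera call takes 0.05 s, during which the arm holds its last target. There are 200 camera calls.

TASK

The four condiment jars came in a carrier with a hinged hold-down bar. Swing the bar up by its orange knob until it stands upright and leave it raised, then move every jar to the saucer of its own lid's colour on the black serving tray, each standing upright and flat on its saucer's floor. Do not tip any jar over on the way, and let go of everything at the end.

Things in the scene. Friction and masses are not known exactly. Their poses are not given: they have to be found in the camera images.
- jar_red_mid (a point): centre (half-way up) of the red-lidded jar: round, upright, white with red lid and band, 42 mm diameter, 70 mm tall, about 0.13 kg, loose. It starts in the carrier, its foot 6 mm above the table, in a pocket with low walls (tops 16 mm above the table). The four jars stand in a row in any order, about 76 mm between centres.
- jar_green_mid (a point): centre (half-way up) of the green-lidded jar: round, upright, white with green lid and band, 42 mm diameter, 70 mm tall, about 0.13 kg, loose. It starts in the carrier, its foot 6 mm above the table, in a pocket with low walls (tops 16 mm above the table). The four jars stand in a row in any order, about 76 mm between centres.
- jar_yellow_mid (a point): centre (half-way up) of the yellow-lidded jar: round, upright, white with yellow lid and band, 42 mm diameter, 70 mm tall, about 0.13 kg, loose. It starts in the carrier, its foot 6 mm above the table, in a pocket with low walls (tops 16 mm above the table). The four jars stand in a row in any order, about 76 mm between centres.
- jar_blue_mid (a point): centre (half-way up) of the blue-lidded jar: round, upright, white with blue lid and band, 42 mm diameter, 70 mm tall, about 0.13 kg, loose. It starts in the carrier, its foot 6 mm above the table, in a pocket with low walls (tops 16 mm above the table). The four jars stand in a row in any order, about 76 mm between centres.
- holder_red: the red saucer on the black tray, fixed: a square open dish, 66 mm outside, 58 mm inside; origin at the centre of its underside, z up, sides along x and y; floor 4 mm and rim 14 mm above the origin. The four saucers stand in a row along y, 76 mm apart, in any order. Small sushi rolls (32 mm tall) stand on the tray about 105 mm behind (+x).
- holder_green: the green saucer on the black tray, fixed: a square open dish, 66 mm outside, 58 mm inside; origin at the centre of its underside, z up, sides along x and y; floor 4 mm and rim 14 mm above the origin. The four saucers stand in a row along y, 76 mm apart, in any order. Small sushi rolls (32 mm tall) stand on the tray about 105 mm behind (+x).
- holder_yellow: the yellow saucer on the black tray, fixed: a square open dish, 66 mm outside, 58 mm inside; origin at the centre of its underside, z up, sides along x and y; floor 4 mm and rim 14 mm above the origin. The four saucers stand in a row along y, 76 mm apart, in any order. Small sushi rolls (32 mm tall) stand on the tray about 105 mm behind (+x).
- holder_blue: the blue saucer on the black tray, fixed: a square open dish, 66 mm outside, 58 mm inside; origin at the centre of its underside, z up, sides along x and y; floor 4 mm and rim 14 mm above the origin. The four saucers stand in a row along y, 76 mm apart, in any order. Small sushi rolls (32 mm tall) stand on the tray about 105 mm behind (+x).
- bar (a joint): angle of the hold-down bar, rad: 0 = down across the middle of the lids, 5 mm above them (no jar can be lifted out); 1.57 = upright; 1.9 = its stop, leaning back. A steel hoop 306 mm wide (10 mm rod), hinged 90 mm behind the row of jars, 86 mm above the table, the hoop 90 mm from the hinge. Stiff friction hinge (about 2 to 4 N at the knob): it stays where it is left.
- bar_knob (a point): centre of the bar's orange knob, a small barrel lying along the hinge direction (32 mm long, flat ends, 24 mm diameter), on an 8 mm stem at the bar's middle; bar down: 55 mm in front of the row, on the robot's side, 86 mm above the table. Axes turn with the bar: y along the hinge, parallel to the row; x points from the knob to the hinge axis, 145 mm away. As the bar opens, the knob moves up and back (away from the robot) on that circle.

How it is judged:
By the outcome, as a careful person would: the job done as asked, in the order asked, and still so for the second after the job is handed in, with the robot touching nothing.
It also fails if it takes over 136 s, if anything falls off the work surface, if the arm or the gripper's body presses on something with over 40 N, if the wrist force passes 120 N, or if a joint passes its speed limit or range.

## Working session

There is one attempt and no reset: what is moved stays moved. The work goes in short steps, Python scripts to look and compute and a tool call to move; the robot and the scene stay as the last step left them, time stands still between calls to the robot, and variables do not carry over. Pictures are saved under pics/ and viewed, at most 14 in all, crops included, and the job is handed in when it is done.

Besides the shell and the picture viewer there is one more tool, called after ">>>" in YAML: its name, and indented under it one key for each argument. arm_command: Moves the arm, as the interface text tells. Its arguments: {"type":"object","properties":{"moves":{"type":"array"},"fingers":{"type":"number"},"squeeze":{"type":"number"}},"required":["moves"]}

```bash
mkdir -p pics; python3 - <<'E'
from bench import r
import cv2
s=r.read_state();print(s)
for n in("scene","top"):
    cv2.imwrite(f"pics/{n}0.png",r.camera(n)[:,:,::-1]);print(n,r.camera_info(n))
E
```

```text
{'time': 0.0, 'joint_positions': array([-1.22056698,  0.33285596, -0.06471953,  1.46094607,  0.02160238,
        1.34985292, -0.08850634]), 'joint_vel': array([ 0.00044762, -0.00100418,  0.0005906 , -0.00040099,  0.00014167,
       -0.00121463, -0.00136595]), 'joint_torque': array([-1.19281181e-04, -6.23266625e+01,  2.43683020e-02, -3.89892983e+01,
       -6.13273401e-02,  3.97630013e-02,  1.38874220e-04]), 'ee_pos': array([0.22751544, 0.58171685, 0.22176164]), 'eef_rot': array([ 1.85320266e-01,  9.82677939e-01, -6.76234610e-04, -9.79694131e-05]), 'ft_force': array([-0.94935247,  0.24199277, -0.2545071 ]), 'torque': array([-0.00618043, -0.03157082,  0.04476236]), 'grip_force': 0.0, 'width': 0.08696514502429913}
scene {'fx': 361.8524132078983, 'fy': 361.8524132078983, 'cx': 317.48730230743524, 'cy': 196.77421258451952, 'origin': array([ 1.14654019, -0.1066413 ,  0.73304866]), 'attitude': array([0.281051  , 0.23885722, 0.6195588 , 0.6928957 ])}
top {'fx': 383.39704263473726, 'fy': 383.39704263473726, 'cx': 324.91595848495604, 'cy': 198.12593169025456, 'origin': array([0.32895533, 0.00445669, 0.97540166]), 'attitude': array([-0.07154836,  0.07366227,  0.7071564 , -0.69956024])}
```

View pics/scene0.png

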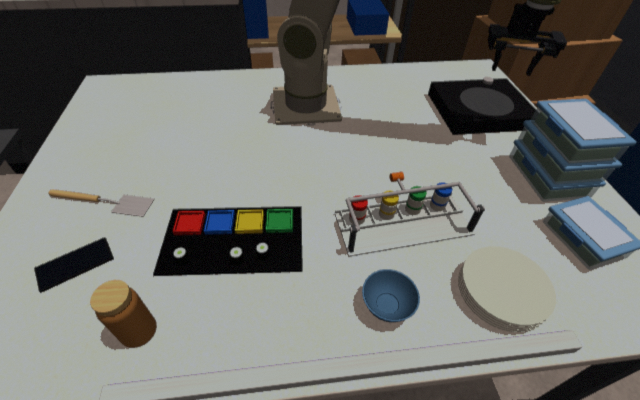

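View pics/top0.png

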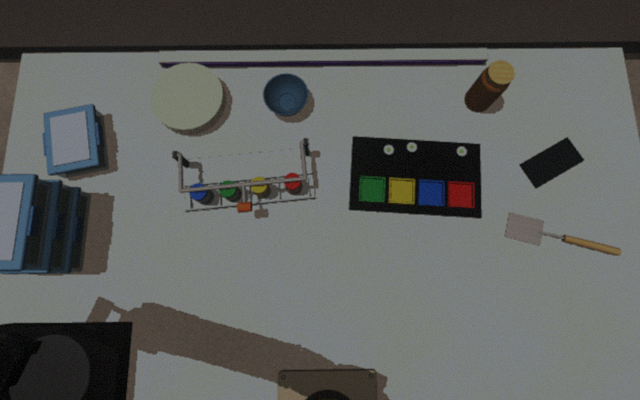

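The scene view shows the carrier around (410,205) with jars red, yellow, green and blue from left to right, and the knob at (397,176). The saucers are at (190-280,220), ordered red, blue, yellow, green. The top view shows the knob at (244,207), lids at (201..292,188) and saucers at (372..461,192).

```bash
cat > h.py <<'E'
import numpy as np, cv2
from scipy.spatial.transform import Rotation as R
def ray(ci,u,v):
    d=np.array([(u-ci['cx'])/ci['fx'],-(v-ci['cy'])/ci['fy'],-1.])
    return np.array(ci['origin']),R.from_quat(ci['attitude']).apply(d/np.linalg.norm(d))
def onz(ci,u,v,z):
    o,d=ray(ci,u,v);return o+d*(z-o[2])/d[2]
def tri(rs):
    A=0;b=0
    for o,d in rs:
        P=np.eye(3)-np.outer(d,d);A=A+P;b=b+P@o
    p=np.linalg.solve(A,b);return p,[float(np.linalg.norm(np.cross(p-o,d))) for o,d in rs]
HUE={'red':[(0,5),(174,180)],'orange':[(6,14)],'yellow':[(22,32)],'green':[(50,80)],'blue':[(108,125)]}
def blobs(img,c,amin=25,smin=150,vmin=60):
    h=cv2.cvtColor(img,cv2.COLOR_RGB2HSV);m=np.zeros(h.shape[:2],np.uint8)
    for a,b in HUE[c]: m|=cv2.inRange(h,(a,smin,vmin),(b,255,255))
    n,_,st,ce=cv2.connectedComponentsWithStats(m)
    return [(int(st[i,4]),*[int(x) for x in st[i,:4]],*np.round(ce[i],1).tolist()) for i in range(1,n) if st[i,4]>=amin]
E
python3 - <<'E'
import cv2
from h import *
for n in("scene","top"):
    im=cv2.imread(f"pics/{n}0.png")[:,:,::-1].copy()
    for c in HUE: print(n,c,blobs(im,c))
E
```

```text
scene red [(119, 352, 200, 15, 11, 360.0, 204.4), (633, 173, 211, 32, 23, 188.6, 221.9)]
scene orange [(83, 391, 172, 13, 9, 396.9, 175.9), (868, 98, 290, 57, 56, 132.0, 320.4)]
scene yellow [(106, 383, 196, 15, 9, 390.5, 199.9), (628, 235, 209, 29, 24, 249.1, 220.6)]
scene green [(64, 413, 192, 13, 6, 419.2, 194.5), (519, 266, 209, 27, 21, 279.3, 219.5)]
scene blue [(494, 349, 0, 40, 16, 367.9, 7.2), (78, 438, 188, 14, 8, 444.9, 190.9), (603, 204, 210, 30, 23, 219.0, 220.7)]
top red [(41, 285, 173, 13, 5, 291.2, 175.2), (94, 285, 181, 16, 9, 292.5, 184.8), (677, 448, 181, 27, 27, 460.8, 194.0)]
top orange [(75, 482, 71, 15, 20, 486.9, 82.3), (114, 237, 202, 14, 10, 243.9, 206.4)]
top yellow [(32, 252, 177, 13, 4, 257.9, 178.7), (666, 388, 177, 27, 27, 401.4, 190.4), (97, 251, 185, 16, 8, 258.7, 188.5)]
top green [(486, 359, 178, 26, 24, 371.9, 189.7), (64, 220, 189, 15, 8, 227.3, 192.1)]
top blue [(655, 418, 179, 27, 27, 431.1, 192.3), (100, 190, 192, 16, 8, 197.4, 194.8)]
```

```bash
python3 - <<'E'
from h import *
from bench import r
S=r.camera_info("scene");T=r.camera_info("top")
for n,a,b in [("knob",(396.9,175.9),(243.9,206.4)),("red",(188.6,221.9),(460.8,194)),("yel",(249.1,220.6),(401.4,190.4)),("blue",(219,220.7),(431.1,192.3)),("green",(279.3,219.5),(371.9,189.7))]:
    p,e=tri([ray(S,*a),ray(T,*b)]);print(n,p.round(4),np.round(e,4))
for n,a,b in [("red",(292,180.5),(360,203)),("yel",(258.5,184.5),(390.5,198.5)),("green",(227.6,188),(418.5,194.5)),("blue",(198,191),(444.5,191))]:
    print(n,onz(T,*a,.076).round(3),onz(S,*b,.076).round(3))
s=r.read_state();W=r.camera_info("wrist");X=R.from_quat(s['eef_rot'])
print(X.as_matrix().round(3), X.inv().apply(W['origin']-s['ee_pos']),(X.inv()*R.from_quat(W['attitude'])).as_matrix().round(3),W['fx'])
E
```

```text
knob [0.4953 0.19   0.0917] [0.0008 0.0008]
red [ 0.5353 -0.3474  0.0207] [0.001 0.001]
yel [ 0.5463 -0.1964  0.0202] [0.0011 0.0011]
blue [ 0.5402 -0.2716  0.0219] [0.0011 0.0011]
green [ 0.5493 -0.1207  0.0187] [0.0006 0.0006]
red [0.561 0.08  0.076] [0.565 0.079 0.076]
yel [0.552 0.161 0.076] [0.558 0.158 0.076]
green [0.544 0.235 0.076] [0.552 0.233 0.076]
blue [0.537 0.306 0.076] [0.546 0.303 0.076]
[[-0.931  0.364 -0.   ]
 [ 0.364  0.931 -0.001]
 [-0.    -0.001 -1.   ]] [ 0.08478124  0.00105604 -0.16168847] [[ 0.001  0.953  0.304]
 [ 1.    -0.002  0.   ]
 [ 0.001  0.304 -0.953]] 355.16316224531107
```

>>> arm_command:
  moves: [0, 0, 0, -6.7, 0, 0, 0, -6.7, 0, 0, 0, -6.7, 0, 0, 0, -6.7]
  fingers: 100

```text
time: 0.43
ee_pos: [0.2275, 0.5819, 0.2221]
eef_rot: [-0.05, 0.999, -0.0, -0.0]
ft_force: [1.0, 0.0, -0.1]
width: 0.0869
grip_force: 0.0
```

>>> arm_command:
  moves: [-1.9, -3.4, 0, 0, -1.9, -3.4, 0, 0, -1.9, -3.4, 0, 0, -1.9, -3.4, 0, 0, -1.9, -3.4, 0.5, 0, -1.9, -3.4, 0.5, 0, -1.9, -3.5, 0.5, 0, -1.9, -3.5, 0.5, 0, -1.9, -3.5, 0.5, 0, -1.9, -3.5, 0.5, 0, -2, -3.5, 0.5, 0, -2, -3.5, 0.5, 0]

```text
time: 1.43
ee_pos: [0.4964, 0.1899, 0.1823]
eef_rot: [-0.048, 0.999, 0.0, -0.0]
ft_force: [1.4, 0.8, -0.1]
width: 0.0873
grip_force: 0.0
```

>>> arm_command:
  moves: [0, 0, 0, 0, 0, 0, 0, 0]

```text
time: 1.6
ee_pos: [0.4967, 0.1891, 0.1819]
eef_rot: [-0.045, 0.999, -0.0, -0.0]
ft_force: [-0.8, 1.2, 0.3]
width: 0.0871
grip_force: 0.0
```

```bash
cat >> h.py <<'E'
def delta(s,p):
    X=R.from_quat(s['eef_rot']);return (X.inv().apply(np.array(p)-s['ee_pos'])*100).round(2)
def yaw(s):
    y=R.from_quat(s['eef_rot']).apply([0,1,0]);return np.degrees(np.arctan2(y[1],y[0]))
E
python3 - <<'E'
from h import *
from bench import r
s=r.read_state();W=r.camera_info("wrist");im=r.camera("wrist");cv2.imwrite("pics/w1.png",im[:,:,::-1])
print(s['time'],s['ee_pos'],yaw(s),s['joint_positions'].round(2))
for c in HUE:
    for b in blobs(im,c): print(c,b,onz(W,b[-2],b[-1],.086 if c=='orange' else .076).round(4))
E
```

```text
1.6 [0.49668438 0.18913263 0.1819443 ] 95.15991578206518 [-0.63  0.15  0.19  1.77 -0.03  1.22  1.24]
red (116, 188, 213, 34, 20, 208.8, 219.1) [0.5245 0.1033 0.076 ]
red (1106, 158, 227, 52, 28, 184.0, 242.4) [0.547  0.0828 0.076 ]
red (121, 167, 268, 23, 9, 178.7, 270.6) [0.5737 0.0778 0.076 ]
orange (1080, 299, 182, 44, 30, 321.8, 196.1) [0.4936 0.1919 0.086 ]
yellow (82, 275, 211, 30, 13, 290.3, 214.8) [0.5147 0.1685 0.076 ]
yellow (1134, 256, 226, 48, 29, 280.4, 241.9) [0.5393 0.162  0.076 ]
yellow (160, 264, 268, 33, 7, 280.4, 270.3) [0.5655 0.1635 0.076 ]
green (2111, 0, 171, 40, 69, 16.8, 205.3) [ 0.5267 -0.0493  0.076 ]
green (1051, 346, 227, 47, 27, 369.5, 241.9) [0.5325 0.2351 0.076 ]
green (63, 358, 268, 22, 4, 369.0, 269.4) [0.5577 0.2381 0.076 ]
blue (32, 419, 211, 16, 11, 426.3, 215.4) [0.5052 0.2774 0.076 ]
blue (756, 430, 224, 49, 31, 453.3, 239.7) [0.5242 0.3034 0.076 ]
blue (50, 449, 268, 18, 6, 457.0, 269.4) [0.5509 0.3121 0.076 ]
```

View pics/w1.png

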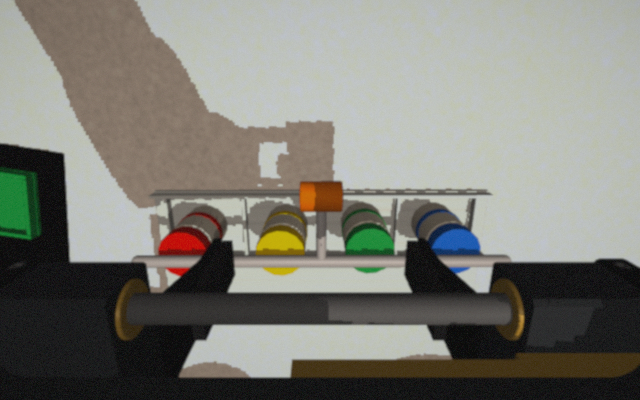

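The wrist view shows the knob at (321,196), aligned with the closing direction. The jars lie behind it at (190-455, 242).

>>> arm_command:
  moves: [0.1, 0.2, 2.5, 0, 0, 0, 3, 0, 0, 0, 3, 0, 0, 0, 2, 0, 0, 0, 1, 0, 0, 0, 0, 0]

```text
time: 2.15
ee_pos: [0.4927, 0.1944, 0.0656]
eef_rot: [-0.049, 0.999, -0.001, -0.002]
ft_force: [-0.6, 0.2, 0.7]
width: 0.0873
grip_force: 0.0
```

>>> arm_command:
  moves: [0, 0, 0, 0, 0, 0, 0, 0, 0, 0, 0, 0, 0, 0, 0, 0, 0, 0, 0, 0, 0, 0, 0, 0, 0, 0, 0, 0, 0, 0, 0, 0]
  fingers: 0
  squeeze: 20

```text
time: 2.82
ee_pos: [0.4947, 0.1937, 0.0676]
eef_rot: [-0.047, 0.999, 0.0, 0.0]
ft_force: [0.3, 0.1, -1.0]
width: 0.0419
grip_force: 0.0
```

>>> arm_command:
  moves: [0, 0, 0, 0, 0, 0, 0, 0, 0, 0, 0, 0, 0, 0, 0, 0, 0, 0, 0, 0, 0, 0, 0, 0]

```text
time: 3.32
ee_pos: [0.495, 0.1903, 0.0671]
eef_rot: [-0.046, 0.999, -0.002, -0.0]
ft_force: [1.0, -10.7, 0.9]
width: 0.0318
grip_force: 20.0
```

>>> arm_command:
  moves: [-0.03, -0.2, -0.98, 0, -0.1, 0, -0.97, 0, -0.16, 0, -0.97, 0, -0.23, 0, -0.95, 0, -0.29, 0, -0.93, 0, -0.36, 0, -0.91, 0, -0.42, 0, -0.89, 0, -0.47, 0, -0.86, 0, -0.53, 0, -0.82, 0, -0.59, 0, -0.78, 0, -0.64, 0, -0.74, 0, -0.69, 0, -0.7, 0]

```text
time: 4.32
ee_pos: [0.539, 0.1942, 0.1729]
eef_rot: [-0.047, 0.999, -0.001, -0.001]
ft_force: [-2.1, -7.4, -3.4]
width: 0.0319
grip_force: 20.0
```

>>> arm_command:
  moves: [-0.73, 0, -0.65, 0, -0.77, 0, -0.6, 0, -0.81, 0, -0.55, 0, -0.85, 0, -0.49, 0, -0.88, 0, -0.43, 0, -0.91, 0, -0.37, 0, -0.93, 0, -0.31, 0, -0.95, 0, -0.25, 0, -0.96, 0, -0.18, 0, -0.97, 0, -0.12, 0, -0.98, 0, -0.05, 0, -0.98, 0, 0, 0]

```text
time: 5.32
ee_pos: [0.6464, 0.2041, 0.2128]
eef_rot: [-0.047, 0.999, -0.001, -0.001]
ft_force: [-3.1, -7.1, -2.5]
width: 0.0317
grip_force: 20.0
```

>>> arm_command:
  moves: [-0.4, 0, 0, 0, 0, 0, 0, 0, 0, 0, 0, 0]

```text
time: 5.57
ee_pos: [0.6507, 0.2046, 0.2125]
eef_rot: [-0.047, 0.999, -0.001, -0.0]
ft_force: [0.8, -6.4, -2.7]
width: 0.0317
grip_force: 20.0
```

>>> arm_command:
  moves: [0, 0, 0, 0, 0, 0, 0, 0, 0, 0, 0, 0, 0, 0, 0, 0, 0, 0, 0, 0]
  fingers: 80

```text
time: 5.98
ee_pos: [0.6504, 0.2071, 0.213]
eef_rot: [-0.048, 0.999, 0.0, 0.0]
ft_force: [-0.0, -0.1, 0.2]
width: 0.0571
grip_force: 0.0
```

>>> arm_command:
  moves: [0, 0, -2, 0, 0, 0, -3, 0, 0, 0, -3, 0, 2, 0, 0, 0, 3, 0, 0, 0, 3, 0, 0, 0, 3, 0, 0, 0, 3, 0, 0, 0, 0, 0, 2, 0, 0, 0, 3, 0, 0, 0, 0, 0, 0, 0, 0, 0]
  fingers: 100

```text
time: 6.98
ee_pos: [0.5103, 0.1931, 0.2422]
eef_rot: [-0.048, 0.999, -0.0, -0.001]
ft_force: [0.2, 0.3, 1.1]
width: 0.0871
grip_force: 0.0
```

```bash
python3 - <<'E'
from h import *
from bench import r
for n in("wrist","top","scene"):
    s=r.read_state();W=r.camera_info(n);im=r.camera(n);cv2.imwrite(f"pics/{n}2.png",im[:,:,::-1])
    if n=="wrist":print(s['time'],s['ee_pos'],yaw(s),s['joint_positions'].round(2))
    for c in HUE:
        for b in blobs(im,c): print(n,c,b,onz(W,b[-2],b[-1],.232 if c=='orange' else .074).round(4))
a=cv2.imread("pics/wrist2.png");b=cv2.imread("pics/scene2.png")
cv2.imwrite("pics/mix2.png",cv2.resize(np.vstack([a,b]),None,fx=.75,fy=.75))
E
```

```text
6.9833 [0.51034357 0.19309293 0.24218174] 95.45335169543694 [-0.63  0.14  0.2   1.65 -0.03  1.35  1.25]
wrist red (58, 214, 182, 19, 23, 226.1, 190.9) [0.5335 0.1056 0.074 ]
wrist red (1359, 180, 191, 44, 41, 201.7, 211.3) [0.5569 0.082  0.074 ]
wrist yellow (178, 0, 135, 6, 58, 1.4, 171.7) [ 0.5351 -0.1082  0.074 ]
wrist yellow (1326, 263, 190, 41, 42, 283.2, 210.6) [0.5483 0.1621 0.074 ]
wrist green (3357, 2, 138, 66, 67, 36.0, 171.1) [ 0.5313 -0.0753  0.074 ]
wrist green (127, 67, 147, 6, 55, 69.7, 173.8) [ 0.5308 -0.0435  0.074 ]
wrist green (1243, 339, 190, 41, 39, 358.9, 209.3) [0.5397 0.2363 0.074 ]
wrist blue (936, 410, 190, 42, 40, 430.9, 209.3) [0.5329 0.3069 0.074 ]
top red (202, 284, 173, 17, 16, 292.0, 180.7) [0.561 0.08  0.074]
top red (702, 448, 181, 27, 27, 461.0, 194.0) [ 0.5237 -0.3272  0.074 ]
top orange (84, 481, 71, 20, 21, 487.5, 82.7) [ 0.7298 -0.3453  0.232 ]
top orange (169, 217, 115, 17, 11, 224.7, 119.9) [0.6515 0.2068 0.232 ]
top yellow (691, 388, 177, 28, 28, 401.4, 190.3) [ 0.5344 -0.1841  0.074 ]
top green (579, 359, 176, 27, 26, 372.2, 188.9) [ 0.5386 
[... 265 characters left out ...]
8.7, 221.9) [ 0.5808 -0.3301  0.074 ]
scene orange (152, 428, 171, 18, 13, 437.4, 176.6) [0.6481 0.2059 0.232 ]
scene orange (1060, 97, 289, 58, 58, 132.4, 321.2) [ 0.8937 -0.3333  0.232 ]
scene yellow (82, 382, 191, 16, 8, 389.0, 194.5) [0.5422 0.1589 0.074 ]
scene yellow (639, 235, 209, 29, 25, 249.1, 220.6) [ 0.5914 -0.1907  0.074 ]
scene green (77, 411, 187, 14, 7, 417.0, 190.3) [0.5349 0.2344 0.074 ]
scene green (525, 266, 209, 27, 21, 279.3, 219.5) [ 0.5954 -0.1202  0.074 ]
scene blue (505, 349, 0, 40, 16, 368.1, 7.4) [-0.7254  0.3808  0.074 ]
scene blue (81, 436, 183, 15, 7, 442.4, 186.2) [0.5272 0.305  0.074 ]
scene blue (621, 204, 210, 30, 23, 218.8, 221.0) [ 0.5853 -0.2609  0.074 ]
```

View pics/mix2.png

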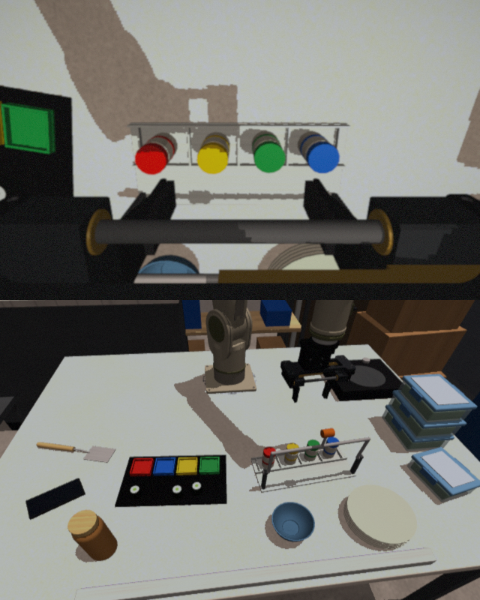

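Wrist view: bar raised, lids clear at (202,211), (283,211), (359,209), (431,209). The scene view confirms the bar is upright, with the knob at (437,177). Next is the red jar.

>>> arm_command:
  moves: [-1, -3, 2, 0, -1, -3, 2, 0, -1, -3, 2, 0, -0.8, -2.5, 2, 0, 0, 0, 2, 0, 0, 0, 2, 0, 0, 0, 0, 0, 0, 0, 0, 0]
  fingers: 67

```text
time: 7.8
ee_pos: [0.5601, 0.0825, 0.1231]
eef_rot: [-0.048, 0.999, -0.0, -0.0]
ft_force: [-0.2, 0.0, 0.2]
width: 0.0591
grip_force: 0.0
```

```bash
python3 - <<'E'
from h import *
from bench import r
s=r.read_state();W=r.camera_info("wrist");im=r.camera("wrist");cv2.imwrite("pics/w3.png",im[:,:,::-1])
print(s['ee_pos'],s['width'],yaw(s))
for c in HUE:
    for b in blobs(im,c,100): print(c,b,onz(W,b[-2],b[-1],.074).round(4))
print(delta(s,(.559,.082,.036)))
E
```

```text
[0.56006468 0.08252337 0.12306582] 0.05906781344432244 95.4495784928449
red (3175, 284, 185, 63, 65, 314.7, 217.2) [0.5567 0.0805 0.074 ]
yellow (587, 0, 103, 11, 88, 3.2, 154.5) [ 0.5347 -0.1094  0.074 ]
yellow (167, 396, 171, 41, 35, 409.8, 181.5) [0.5277 0.1365 0.074 ]
yellow (3412, 407, 184, 69, 65, 441.4, 216.0) [0.5481 0.1603 0.074 ]
green (7793, 4, 107, 101, 100, 52.4, 156.2) [ 0.5329 -0.0801  0.074 ]
green (3232, 529, 182, 68, 64, 562.1, 214.2) [0.5396 0.236  0.074 ]
blue (126, 591, 172, 22, 27, 600.3, 184.1) [0.518  0.2534 0.074 ]
blue (126, 627, 193, 13, 29, 635.2, 206.2) [0.5299 0.28   0.074 ]
[ 0.11 -0.04  8.71]
```

View pics/w3.png

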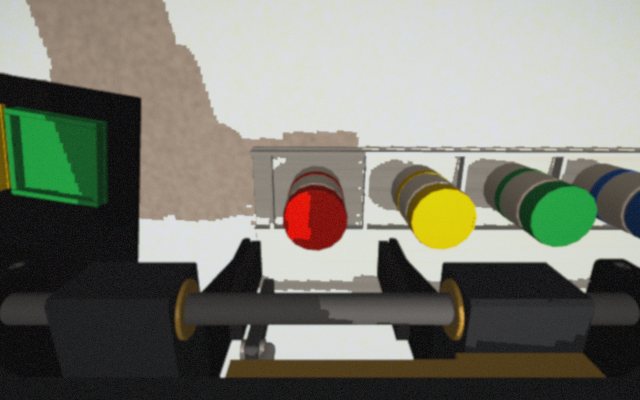

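The red lid's centre is at (315,218), nicely between the fingers, so I go down.

>>> arm_command:
  moves: [0.2, -0.2, 2, 0, 0, 0, 2.5, 0, 0, 0, 2.2, 0, 0, 0, 1.5, 0, 0, 0, 0.5, 0, 0, 0, 0, 0]

```text
time: 8.35
ee_pos: [0.5584, 0.0806, 0.036]
eef_rot: [-0.048, 0.999, 0.0, 0.0]
ft_force: [0.2, 0.3, -0.3]
width: 0.0587
grip_force: 0.0
```

>>> arm_command:
  moves: [0, 0, 0, 0, 0, 0, 0, 0, 0, 0, 0, 0, 0, 0, 0, 0, 0, 0, 0, 0, 0, 0, 0, 0]
  fingers: 0
  squeeze: 20

```text
time: 8.85
ee_pos: [0.5589, 0.0803, 0.0368]
eef_rot: [-0.047, 0.999, 0.0, 0.001]
ft_force: [-1.1, -1.4, 6.3]
width: 0.0413
grip_force: 20.0
```

>>> arm_command:
  moves: [0, 0, -0.5, 0, 0, 0, -1, 0, 0, 0, -2, 0, 0, 0, -3, 0, 0, 0, -3, 0, 0, 0, -3, 0, 0, 0, -1, 0, 0, 0, 0, 0]

```text
time: 9.52
ee_pos: [0.5595, 0.0804, 0.174]
eef_rot: [-0.047, 0.999, 0.001, 0.003]
ft_force: [0.9, 0.9, -1.5]
width: 0.0412
grip_force: 20.0
```

>>> arm_command:
  moves: [0, 0, 0, 4.5, 0, 0, 0, 4.5, 0, -2, 0, 0, 0, -3.5, 0, 0, 0, -3.8, 0, 0, 0, -3.8, 0, 0, 0, -3.8, 0, 0, 0, -3.8, 0, 0, 0, -3.8, 0, 0, 0, -3.8, 0, 0, 0, -3.8, 0, 0, 0, -3.8, 0, 0]

```text
time: 10.52
ee_pos: [0.5345, -0.2795, 0.1688]
eef_rot: [0.031, 1.0, 0.0, -0.001]
ft_force: [0.5, 0.1, -1.8]
width: 0.0417
grip_force: 20.0
```

>>> arm_command:
  moves: [-0.1, -3, 0, 0, -0.1, -2, 0, 0, 0, -1.8, 0, 0, 0, 0, 0, 0, 0, 0, 0, 0]

```text
time: 10.93
ee_pos: [0.5322, -0.3467, 0.1687]
eef_rot: [0.032, 0.999, 0.0, -0.001]
ft_force: [1.2, 0.7, -2.0]
width: 0.0413
grip_force: 20.0
```

```bash
python3 - <<'E'
from h import *
from bench import r
s=r.read_state();W=r.camera_info("wrist");im=r.camera("wrist");cv2.imwrite("pics/w4.png",im[:,:,::-1])
print(s['ee_pos'],s['width'],yaw(s))
for c in HUE:
    for b in blobs(im,c,100): print(c,b,onz(W,b[-2],b[-1],.02).round(4))
print(delta(s,(.5353,-.3474,.048)))
E
```

```text
[ 0.53221869 -0.34674408  0.16867826] 0.041314530540454086 86.31698382044326
red (4824, 280, 143, 77, 75, 317.9, 175.5) [ 0.5262 -0.3464  0.02  ]
red (433, 278, 214, 83, 37, 320.0, 224.1) [ 0.5733 -0.3474  0.02  ]
red (3827, 269, 244, 101, 50, 319.2, 271.8) [ 0.6235 -0.3513  0.02  ]
red (1122, 279, 324, 81, 20, 319.5, 332.3) [ 0.6942 -0.3555  0.02  ]
yellow (5925, 441, 145, 89, 75, 483.9, 181.7) [ 0.5414 -0.1969  0.02  ]
green (5196, 525, 146, 91, 75, 567.8, 182.4) [ 0.5468 -0.121   0.02  ]
blue (2237, 362, 144, 82, 75, 404.1, 181.6) [ 0.5368 -0.2689  0.02  ]
[-0.35 -0.05 12.07]
```

View pics/w4.png

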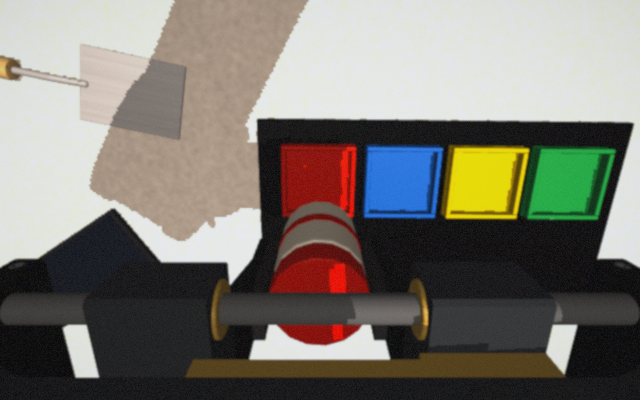

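The saucers are at (318,181), (404,182), (484,182) and (568,182). The red jar is upright in the grip and lined up with the red saucer.

>>> arm_command:
  moves: [-0.2, 0, 2, 0, 0, 0, 3, 0, 0, 0, 3, 0, 0, 0, 2, 0, 0, 0, 1, 0, 0, 0, 0.5, 0, 0, 0, 0, 0]

```text
time: 11.57
ee_pos: [0.5356, -0.3453, 0.0549]
eef_rot: [0.031, 1.0, 0.0, -0.0]
ft_force: [0.0, 0.0, -1.5]
width: 0.0415
grip_force: 20.0
```

>>> arm_command:
  moves: [0, 0, 0.2, 0, 0, 0, 0.2, 0, 0, 0, 0.2, 0, 0, 0, 0, 0]

```text
time: 11.9
ee_pos: [0.5357, -0.3463, 0.0498]
eef_rot: [0.031, 1.0, -0.0, 0.0]
ft_force: [-0.3, -0.1, -1.0]
width: 0.0415
grip_force: 20.0
```

>>> arm_command:
  moves: [0, 0, 0.15, 0, 0, 0, 0.15, 0, 0, 0, 0, 0]

```text
time: 12.15
ee_pos: [0.5354, -0.3462, 0.0463]
eef_rot: [0.031, 1.0, 0.0, -0.0]
ft_force: [-0.9, -0.6, -0.9]
width: 0.0414
grip_force: 20.0
```

>>> arm_command:
  moves: [0, 0, 0.1, 0, 0, 0, 0.1, 0, 0, 0, 0, 0]

```text
time: 12.4
ee_pos: [0.5354, -0.3462, 0.0443]
eef_rot: [0.031, 1.0, 0.0, -0.0]
ft_force: [-0.2, -0.2, -2.2]
width: 0.0413
grip_force: 20.0
```

>>> arm_command:
  moves: [0, 0, 0.1, 0, 0, 0, 0.1, 0, 0, 0, 0, 0]

```text
time: 12.65
ee_pos: [0.5356, -0.3463, 0.0429]
eef_rot: [0.031, 1.0, 0.0, 0.0]
ft_force: [-1.7, 1.3, 3.4]
width: 0.0413
grip_force: 20.0
```

>>> arm_command:
  moves: [0, 0, 0.1, 0, 0, 0, 0, 0]

```text
time: 12.82
ee_pos: [0.5356, -0.3464, 0.0428]
eef_rot: [0.031, 1.0, 0.0, 0.0]
ft_force: [-4.8, 3.8, 12.1]
width: 0.0418
grip_force: 20.0
```

>>> arm_command:
  moves: [0, 0, -0.1, 0, 0, 0, 0, 0, 0, 0, 0, 0, 0, 0, 0, 0, 0, 0, -1, 0, 0, 0, -2.5, 0, 0, 0, -3, 0, 0, 0, -3, 0, 0, 0, -3, 0, 0, 0, 0, 0]
  fingers: 67

```text
time: 13.65
ee_pos: [0.5377, -0.3482, 0.1747]
eef_rot: [0.031, 0.999, -0.002, 0.004]
ft_force: [0.6, -0.8, 1.0]
width: 0.0582
grip_force: 0.0
```

```bash
python3 - <<'E'
from h import *
from bench import r
s=r.read_state();W=r.camera_info("wrist");im=r.camera("wrist");cv2.imwrite("pics/w5.png",im[:,:,::-1])
print(s['ee_pos'],s['width'],yaw(s))
for b in blobs(im,'red',100): print(b,onz(W,b[-2],b[-1],.082).round(4))
print(delta(s,(.542,.235,.15)))
E
```

```text
[ 0.5376921  -0.34823966  0.17473614] 0.05821790902914609 86.41221484471882
(5350, 283, 134, 76, 89, 320.1, 175.7) [ 0.5189 -0.3457  0.082 ]
[ 3.24 58.25  2.24]
```

View pics/w5.png

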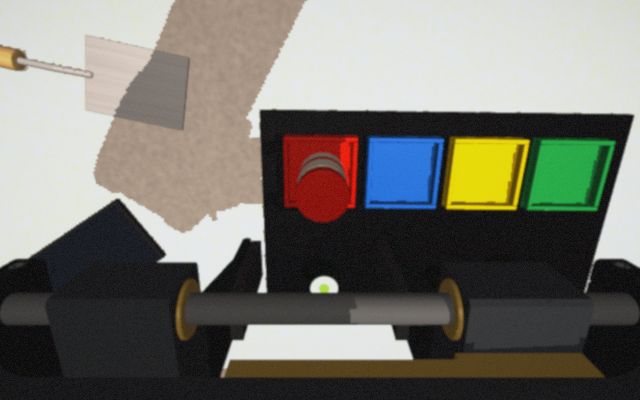

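The red jar stands upright in its saucer, lid at (322,193). Next is the yellow jar.

>>> arm_command:
  moves: [0.1, 2, 0, 0, 0.2, 3.8, 0, 0, 0.2, 3.8, 0, 0, 0.2, 3.8, 0, 0, 0.2, 3.8, 0, 0, 0.2, 3.8, 0, 0, 0.2, 3.8, 0, 0, 0.2, 3.8, 0, 0, 0.2, 3.8, 0, 0, 0.2, 3.8, 0, 0, 0.1, 3.8, 0, 0, 0.1, 3.8, 0, 0]

```text
time: 14.7
ee_pos: [0.541, 0.094, 0.1672]
eef_rot: [0.031, 1.0, -0.0, -0.0]
ft_force: [1.2, -0.7, 0.3]
width: 0.0582
grip_force: 0.0
```

>>> arm_command:
  moves: [0.1, 3.5, 0, 0, 0, 2, 0, 0, 0, 1.3, 0, 0, 0, 0, 1, -4.5, 0, 0, 1, -4.5, 0, 0, 1, 0, 0, 0, 1, 0, 0, 0, 0, 0, 0, 0, 0, 0]

```text
time: 15.45
ee_pos: [0.5447, 0.1594, 0.127]
eef_rot: [-0.046, 0.999, -0.0, -0.001]
ft_force: [-0.1, 0.4, -0.6]
width: 0.058
grip_force: 0.0
```

```bash
cat > jar.py <<'E'
from h import *
from bench import r
import sys
c=sys.argv[1]
s=r.read_state();W=r.camera_info("wrist");im=r.camera("wrist");cv2.imwrite(f"pics/pre_{c}.png",im[:,:,::-1])
print(s['ee_pos'],s['width'],yaw(s))
for k in HUE:
    for b in blobs(im,k,300):
        p=onz(W,b[-2],b[-1],.074)+[.001,0,0]; print(k,b,p.round(4),delta(s,[p[0],p[1],.036]) if k==c else '')
E
python3 jar.py yellow
```

```text
[0.54465813 0.15938175 0.12696195] 0.05804188041729918 95.28481324046703
yellow (3016, 289, 195, 63, 62, 320.3, 225.4) [0.5491 0.1616 0.074 ] [-0.47  0.19  9.1 ]
green (1009, 0, 132, 19, 85, 7.0, 178.5) [ 0.5361 -0.0362  0.074 ] 
green (2911, 404, 193, 63, 61, 435.6, 224.0) [0.541  0.2361 0.074 ] 
blue (2343, 507, 193, 71, 62, 542.2, 223.4) [0.5341 0.3049 0.074 ]
```

>>> arm_command:
  moves: [-0.4, 0.1, 2, 0, 0, 0, 2.5, 0, 0, 0, 2.5, 0, 0, 0, 1.5, 0, 0, 0, 0.5, 0, 0, 0, 0, 0]

```text
time: 16.0
ee_pos: [0.5484, 0.1613, 0.037]
eef_rot: [-0.047, 0.999, -0.0, -0.001]
ft_force: [-0.4, 0.1, 0.6]
width: 0.0585
grip_force: 0.0
```

>>> arm_command:
  moves: [0, 0, 0, 0, 0, 0, 0, 0, 0, 0, 0, 0, 0, 0, 0, 0, 0, 0, 0, 0, 0, 0, 0, 0]
  fingers: 0

```text
time: 16.5
ee_pos: [0.5497, 0.1617, 0.0387]
eef_rot: [-0.047, 0.999, 0.0, 0.001]
ft_force: [-2.1, -0.2, 6.3]
width: 0.0412
grip_force: 20.0
```

>>> arm_command:
  moves: [0, 0, -0.5, 0, 0, 0, -1, 0, 0, 0, -2, 0, 0, 0, -3, 0, 0, 0, -3, 0, 0, 0, -3, 0, 0, 0, -1, 0, 0, 0, 0, 0]

```text
time: 17.17
ee_pos: [0.5503, 0.162, 0.1761]
eef_rot: [-0.047, 0.999, 0.001, 0.003]
ft_force: [0.4, 0.7, -1.2]
width: 0.0416
grip_force: 20.0
```

```bash
python3 - <<'E'
from h import *
from bench import r
s=r.read_state();print(s['ee_pos'],yaw(s))
t=np.array([.5455,-.1964,.17]);a=np.radians(86.46)
print((t-s['ee_pos'])[:2]@np.array([[-np.sin(a),np.cos(a)],[np.cos(a),np.sin(a)]]))
E
```

```text
[0.55032465 0.16201953 0.17607455] 95.43547455375062
[-0.01731529 -0.35803354]
```

>>> arm_command:
  moves: [0, 0, 0, 4.5, 0, 0, 0, 4.5, -0.1, -2, 0, 0, -0.2, -3.5, 0, 0, -0.2, -3.8, 0, 0, -0.2, -3.8, 0, 0, -0.2, -3.8, 0, 0, -0.2, -3.8, 0, 0, -0.2, -3.8, 0, 0, -0.2, -3.8, 0, 0, -0.1, -3.8, 0, 0, -0.1, -3.3, 0, 0]

```text
time: 18.17
ee_pos: [0.5423, -0.1954, 0.171]
eef_rot: [0.032, 0.999, -0.0, -0.001]
ft_force: [1.9, -0.1, -1.9]
width: 0.0413
grip_force: 20.0
```

>>> arm_command:
  moves: [0, -0.4, 0, 0, 0, 0, 0, 0, 0, 0, 0, 0]

```text
time: 18.42
ee_pos: [0.5431, -0.196, 0.1712]
eef_rot: [0.031, 1.0, 0.0, -0.001]
ft_force: [0.6, 1.0, -1.0]
width: 0.0418
grip_force: 20.0
```

```bash
python3 - <<'E'
from h import *
from bench import r
s=r.read_state();print(s['ee_pos'],yaw(s),delta(s,(.5455,-.1964,.045)))
E
```

```text
[ 0.54306684 -0.19600736  0.17117881] 86.43182705558715 [-0.27 -0.03 12.62]
```

Down 12.2 cm first, then small steps to contact.

>>> arm_command:
  moves: [-0.1, 0, 2, 0, 0, 0, 3, 0, 0, 0, 3, 0, 0, 0, 2, 0, 0, 0, 1, 0, 0, 0, 0.7, 0, 0, 0, 0.5, 0, 0, 0, 0, 0, 0, 0, 0, 0]

```text
time: 19.17
ee_pos: [0.5452, -0.1968, 0.0514]
eef_rot: [0.031, 1.0, -0.0, 0.001]
ft_force: [0.1, -0.4, -1.3]
width: 0.0417
grip_force: 20.0
```

>>> arm_command:
  moves: [0, 0, 0.15, 0, 0, 0, 0.15, 0, 0, 0, 0, 0]

```text
time: 19.42
ee_pos: [0.5448, -0.1969, 0.0478]
eef_rot: [0.031, 1.0, 0.0, 0.0]
ft_force: [0.2, -0.0, -2.0]
width: 0.0419
grip_force: 20.0
```

>>> arm_command:
  moves: [0, 0, 0.1, 0, 0, 0, 0.1, 0, 0, 0, 0, 0]

```text
time: 19.67
ee_pos: [0.5445, -0.1969, 0.0454]
eef_rot: [0.031, 1.0, 0.0, -0.0]
ft_force: [0.2, 0.6, -1.1]
width: 0.0414
grip_force: 20.0
```

>>> arm_command:
  moves: [0, 0, 0.1, 0, 0, 0, 0.1, 0, 0, 0, 0, 0]

```text
time: 19.92
ee_pos: [0.5448, -0.197, 0.0447]
eef_rot: [0.031, 1.0, 0.0, 0.0]
ft_force: [-5.1, 2.3, 13.2]
width: 0.0417
grip_force: 20.0
```

>>> arm_command:
  moves: [0, 0, -0.1, 0, 0, 0, 0, 0, 0, 0, 0, 0, 0, 0, 0, 0, 0, 0, -1, 0, 0, 0, -2.5, 0, 0, 0, -3, 0, 0, 0, -3, 0, 0, 0, -3, 0, 0, 0, 0, 0]
  fingers: 67

```text
time: 20.75
ee_pos: [0.5472, -0.1982, 0.1763]
eef_rot: [0.031, 0.999, -0.001, 0.004]
ft_force: [1.8, 0.2, 0.6]
width: 0.0583
grip_force: 0.0
```

>>> arm_command:
  moves: [0.1, 2, 0, 0, 0.3, 3.8, 0, 0, 0.3, 3.8, 0, 0, 0.3, 3.8, 0, 0, 0.3, 3.8, 0, 0, 0.3, 3.8, 0, 0, 0.3, 3.8, 0, 0, 0.3, 3.8, 0, 0, 0.3, 3.8, 0, 0, 0.2, 3.8, 0, 0, 0.2, 3.8, 0, 0, 0.2, 2, 0, 0]

```text
time: 21.75
ee_pos: [0.5387, 0.2296, 0.1699]
eef_rot: [0.029, 1.0, 0.001, 0.0]
ft_force: [-1.1, 0.6, -0.3]
width: 0.0582
grip_force: 0.0
```

>>> arm_command:
  moves: [0, 1.2, 0, 0, 0, 0, 1, -4.5, 0, 0, 1, -4.5, 0, 0, 1, 0, 0, 0, 1, 0, 0, 0, 0, 0, 0, 0, 0, 0]

```text
time: 22.33
ee_pos: [0.5404, 0.2354, 0.1292]
eef_rot: [-0.046, 0.999, -0.0, -0.0]
ft_force: [-0.4, -0.1, -0.1]
width: 0.0582
grip_force: 0.0
```

```bash
python3 jar.py green
```

```text
[0.54037429 0.23538209 0.12915896] 0.058241366563329344 95.2785902471229
green (2803, 289, 188, 61, 61, 319.0, 218.6) [0.541  0.2364 0.074 ] [-0.08  0.1   9.32]
blue (2434, 396, 188, 64, 62, 427.0, 217.9) [0.5339 0.3065 0.074 ]
```

>>> arm_command:
  moves: [-0.1, 0, 2.2, 0, 0, 0, 2.5, 0, 0, 0, 2.5, 0, 0, 0, 1.5, 0, 0, 0, 0.5, 0, 0, 0, 0, 0]

```text
time: 22.88
ee_pos: [0.5411, 0.2359, 0.037]
eef_rot: [-0.047, 0.999, -0.0, -0.001]
ft_force: [1.1, 0.8, -0.2]
width: 0.0584
grip_force: 0.0
```

>>> arm_command:
  moves: [0, 0, 0, 0, 0, 0, 0, 0, 0, 0, 0, 0, 0, 0, 0, 0, 0, 0, 0, 0, 0, 0, 0, 0]
  fingers: 0

```text
time: 23.38
ee_pos: [0.5422, 0.2365, 0.0387]
eef_rot: [-0.047, 0.999, 0.0, 0.001]
ft_force: [-0.5, -0.5, 6.5]
width: 0.0416
grip_force: 20.0
```

>>> arm_command:
  moves: [0, 0, -0.5, 0, 0, 0, -1, 0, 0, 0, -2, 0, 0, 0, -3, 0, 0, 0, -3, 0, 0, 0, -3, 0, 0, 0, -1, 0, 0, 0, 0, 0]

```text
time: 24.05
ee_pos: [0.5429, 0.237, 0.1764]
eef_rot: [-0.047, 0.999, 0.001, 0.003]
ft_force: [-0.4, -0.0, -0.4]
width: 0.0418
grip_force: 20.0
```

```bash
cat > to.py <<'E'
from h import *
from bench import r
import sys
s=r.read_state();print(s['ee_pos'],yaw(s))
t=np.array([float(sys.argv[1]),float(sys.argv[2]),.17]);a=np.radians(86.46)
print((t-s['ee_pos'])[:2]@np.array([[-np.sin(a),np.cos(a)],[np.cos(a),np.sin(a)]]))
E
python3 to.py .5490 -.1207
```

```text
[0.54294584 0.23695311 0.17635241] 95.43189847885856
[-0.02812603 -0.35659687]
```

>>> arm_command:
  moves: [0, 0, 0, 4.5, 0, 0, 0, 4.5, -0.2, -2, 0, 0, -0.3, -3.5, 0, 0, -0.3, -3.8, 0, 0, -0.3, -3.8, 0, 0, -0.3, -3.8, 0, 0, -0.3, -3.8, 0, 0, -0.3, -3.8, 0, 0, -0.3, -3.8, 0, 0, -0.3, -3.8, 0, 0, -0.3, -3.3, 0, 0]

```text
time: 25.05
ee_pos: [0.5471, -0.1216, 0.1712]
eef_rot: [0.032, 0.999, -0.0, -0.001]
ft_force: [1.0, -0.3, -1.8]
width: 0.0412
grip_force: 20.0
```

>>> arm_command:
  moves: [0, -0.3, 0, 0, 0, 0, 0, 0, 0, 0, 0, 0]

```text
time: 25.3
ee_pos: [0.5477, -0.121, 0.1714]
eef_rot: [0.031, 1.0, 0.0, -0.001]
ft_force: [0.5, 0.8, -1.6]
width: 0.0417
grip_force: 20.0
```

>>> arm_command:
  moves: [0, 0, 2, 0, 0, 0, 3, 0, 0, 0, 3, 0, 0, 0, 2, 0, 0, 0, 1, 0, 0, 0, 0.7, 0, 0, 0, 0.3, 0, 0, 0, 0, 0, 0, 0, 0, 0]

```text
time: 26.05
ee_pos: [0.549, -0.1217, 0.0536]
eef_rot: [0.031, 1.0, 0.0, 0.001]
ft_force: [0.0, 0.4, -0.7]
width: 0.0413
grip_force: 20.0
```

>>> arm_command:
  moves: [0, 0, 0.2, 0, 0, 0, 0.2, 0, 0, 0, 0.2, 0, 0, 0, 0, 0]

```text
time: 26.38
ee_pos: [0.5481, -0.1218, 0.0463]
eef_rot: [0.031, 1.0, 0.0, -0.0]
ft_force: [-0.6, 0.5, -1.1]
width: 0.0417
grip_force: 20.0
```

>>> arm_command:
  moves: [0, 0, 0.1, 0, 0, 0, 0.1, 0, 0, 0, 0, 0]

```text
time: 26.63
ee_pos: [0.5483, -0.1219, 0.0448]
eef_rot: [0.031, 1.0, 0.0, 0.0]
ft_force: [-0.6, 0.4, 3.6]
width: 0.0415
grip_force: 20.0
```

>>> arm_command:
  moves: [0, 0, 0.1, 0, 0, 0, 0.1, 0, 0, 0, 0, 0]

```text
time: 26.88
ee_pos: [0.5489, -0.122, 0.0446]
eef_rot: [0.031, 1.0, 0.0, 0.001]
ft_force: [-8.5, 1.6, 22.9]
width: 0.0414
grip_force: 20.1
```

>>> arm_command:
  moves: [0, 0, -0.2, 0, 0, 0, 0, 0, 0, 0, 0, 0, 0, 0, 0, 0, 0, 0, -1, 0, 0, 0, -2.5, 0, 0, 0, -3, 0, 0, 0, -3, 0, 0, 0, -3, 0, 0, 0, 0, 0]
  fingers: 67

```text
time: 27.72
ee_pos: [0.551, -0.1227, 0.1761]
eef_rot: [0.031, 0.999, -0.0, 0.004]
ft_force: [1.2, 0.3, 0.3]
width: 0.0585
grip_force: 0.0
```

>>> arm_command:
  moves: [0.2, 2, 0, 0, 0.4, 3.8, 0, 0, 0.4, 3.8, 0, 0, 0.4, 3.8, 0, 0, 0.4, 3.8, 0, 0, 0.4, 3.8, 0, 0, 0.4, 3.8, 0, 0, 0.4, 3.8, 0, 0, 0.4, 3.8, 0, 0, 0.4, 3.8, 0, 0, 0.2, 3.8, 0, 0, 0.2, 2, 0, 0]

```text
time: 28.72
ee_pos: [0.5309, 0.3053, 0.1697]
eef_rot: [0.029, 1.0, 0.001, -0.0]
ft_force: [-0.9, 0.4, -0.2]
width: 0.0584
grip_force: 0.0
```

>>> arm_command:
  moves: [0, 0.8, 0, 0, 0, 0, 1, -4.5, 0, 0, 1, -4.5, 0, 0, 1, 0, 0, 0, 1, 0, 0, 0, 0, 0, 0, 0, 0, 0]

```text
time: 29.3
ee_pos: [0.5328, 0.3072, 0.1291]
eef_rot: [-0.046, 0.999, -0.0, -0.0]
ft_force: [-0.3, -0.6, 0.2]
width: 0.0581
grip_force: 0.0
```

```bash
python3 jar.py blue
```

```text
[0.53275966 0.30721402 0.12911663] 0.05805032064613427 95.29449415620067
blue (1951, 287, 189, 61, 62, 317.2, 219.2) [0.5339 0.3071 0.074 ] [-0.12 -0.02  9.31]
```

>>> arm_command:
  moves: [-0.1, 0, 2.2, 0, 0, 0, 2.5, 0, 0, 0, 2.5, 0, 0, 0, 1.5, 0, 0, 0, 0.5, 0, 0, 0, 0, 0]

```text
time: 29.85
ee_pos: [0.5336, 0.3077, 0.037]
eef_rot: [-0.047, 0.999, -0.0, -0.001]
ft_force: [-0.2, 0.7, 0.4]
width: 0.0585
grip_force: 0.0
```

>>> arm_command:
  moves: [0, 0, 0, 0, 0, 0, 0, 0, 0, 0, 0, 0, 0, 0, 0, 0, 0, 0, 0, 0, 0, 0, 0, 0]
  fingers: 0

```text
time: 30.35
ee_pos: [0.5346, 0.3083, 0.0388]
eef_rot: [-0.047, 0.999, 0.001, 0.001]
ft_force: [-0.6, -1.7, 7.4]
width: 0.0414
grip_force: 20.0
```

>>> arm_command:
  moves: [0, 0, -0.5, 0, 0, 0, -1, 0, 0, 0, -2, 0, 0, 0, -3, 0, 0, 0, -3, 0, 0, 0, -3, 0, 0, 0, -2, 0, 0, 0, 0, 0]

```text
time: 31.02
ee_pos: [0.5358, 0.3092, 0.1886]
eef_rot: [-0.047, 0.999, 0.002, 0.003]
ft_force: [0.1, 0.0, -0.4]
width: 0.0414
grip_force: 20.0
```

```bash
python3 to.py .5402 -.2716
```

```text
[0.53580751 0.30915896 0.18864114] 95.43369091353834
[-0.04024328 -0.57937962]
```

>>> arm_command:
  moves: [0, 0, 0, 4.5, 0, 0, 0, 4.5, -0.2, -2, 0, 0, -0.3, -3.8, 0, 0, -0.3, -3.8, 0, 0, -0.3, -3.8, 0, 0, -0.3, -3.8, 0, 0, -0.3, -3.8, 0, 0, -0.3, -3.8, 0, 0, -0.3, -3.8, 0, 0, -0.3, -3.8, 0, 0, -0.3, -3.8, 0, 0]

```text
time: 32.02
ee_pos: [0.5397, -0.0568, 0.1826]
eef_rot: [0.031, 1.0, 0.0, -0.0]
ft_force: [2.4, 0.1, -1.1]
width: 0.0415
grip_force: 20.0
```

>>> arm_command:
  moves: [-0.3, -3.8, 0, 0, -0.3, -3.8, 0, 0, -0.3, -3.8, 0, 0, -0.2, -3.8, 0, 0, 0, -3.8, 0, 0, 0, -2, 0, 0, 0, -0.7, 0, 0, 0, 0, 0, 0, 0, 0, 0, 0]

```text
time: 32.77
ee_pos: [0.5379, -0.2713, 0.1822]
eef_rot: [0.031, 1.0, 0.001, -0.0]
ft_force: [-0.1, 0.6, -0.8]
width: 0.0417
grip_force: 20.0
```

```bash
python3 - <<'E'
from h import *
from bench import r
s=r.read_state();print(s['ee_pos'],yaw(s),delta(s,(.5402,-.2716,.046)))
W=r.camera_info("wrist");im=r.camera("wrist");cv2.imwrite("pics/w6.png",im[:,:,::-1])
E
```

```text
[ 0.53792879 -0.27125472  0.18218541] 86.46157574403361 [-0.24 -0.03 13.62]
```

View pics/w6.png

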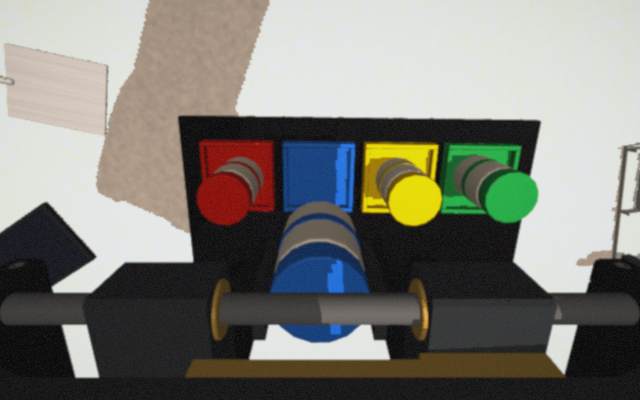

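Red, yellow and green stand upright in their saucers, lids at (225,200), (414,201) and (508,194). The blue jar is above the blue saucer at (319,178).

>>> arm_command:
  moves: [-0.1, 0, 2, 0, 0, 0, 3, 0, 0, 0, 3, 0, 0, 0, 2, 0, 0, 0, 1.2, 0, 0, 0, 1, 0, 0, 0, 0.7, 0, 0, 0, 0, 0, 0, 0, 0, 0]

```text
time: 33.57
ee_pos: [0.5394, -0.2723, 0.0543]
eef_rot: [0.031, 1.0, -0.0, 0.0]
ft_force: [0.8, 0.5, -1.4]
width: 0.0416
grip_force: 20.0
```

>>> arm_command:
  moves: [0, 0, 0.2, 0, 0, 0, 0.2, 0, 0, 0, 0.1, 0, 0, 0, 0, 0]

```text
time: 33.9
ee_pos: [0.5389, -0.2724, 0.0486]
eef_rot: [0.031, 1.0, 0.0, 0.0]
ft_force: [0.2, -0.4, -1.3]
width: 0.0415
grip_force: 20.0
```

>>> arm_command:
  moves: [0, 0, 0.1, 0, 0, 0, 0.1, 0, 0, 0, 0, 0]

```text
time: 34.15
ee_pos: [0.5387, -0.2723, 0.0463]
eef_rot: [0.031, 1.0, 0.0, -0.0]
ft_force: [0.0, 1.0, -0.8]
width: 0.0415
grip_force: 20.0
```

>>> arm_command:
  moves: [0, 0, 0.1, 0, 0, 0, 0.1, 0, 0, 0, 0, 0]

```text
time: 34.4
ee_pos: [0.5389, -0.2725, 0.0449]
eef_rot: [0.031, 1.0, 0.0, 0.0]
ft_force: [-2.0, 1.6, 4.3]
width: 0.0413
grip_force: 20.0
```

>>> arm_command:
  moves: [0, 0, 0.05, 0, 0, 0, 0, 0]

```text
time: 34.57
ee_pos: [0.539, -0.2725, 0.0448]
eef_rot: [0.031, 1.0, 0.0, 0.0]
ft_force: [-4.4, 1.7, 9.2]
width: 0.0413
grip_force: 20.0
```

>>> arm_command:
  moves: [0, 0, -0.1, 0, 0, 0, 0, 0, 0, 0, 0, 0, 0, 0, 0, 0, 0, 0, -1, 0, 0, 0, -2.5, 0, 0, 0, -3, 0, 0, 0, -3, 0, 0, 0, -3, 0, 2, 0, 0, 0, 2, 0, 0, 0, 0, 0, 0, 0]
  fingers: 67

```text
time: 35.57
ee_pos: [0.4961, -0.271, 0.1713]
eef_rot: [0.032, 0.999, 0.0, 0.0]
ft_force: [-0.5, 0.7, -0.3]
width: 0.0582
grip_force: 0.0
```

>>> arm_command:
  moves: [0, 0, 0, 0, 0, 0, 0, 0, 0, 0, 0, 0]

```text
time: 35.82
ee_pos: [0.4996, -0.2697, 0.1701]
eef_rot: [0.031, 1.0, -0.0, 0.0]
ft_force: [-0.3, 0.0, 0.2]
width: 0.0585
grip_force: 0.0
```

```bash
python3 - <<'E'
from h import *
from bench import r
s=r.read_state();print(s['ee_pos'],s['width'])
a=r.camera("wrist");b=r.camera("scene")
cv2.imwrite("pics/fin.png",cv2.resize(np.vstack([a,b])[:,:,::-1],None,fx=.75,fy=.75))
print(blobs(b,'orange'),[onz(r.camera_info("scene"),x[-2],x[-1],.232) for x in blobs(b,'orange')])
E
```

```text
[ 0.49963696 -0.2696617   0.17006971] 0.05853410733582567
[(157, 428, 171, 18, 13, 437.2, 176.7), (1173, 98, 290, 57, 57, 131.7, 322.0)] [array([0.64830299, 0.20540038, 0.232     ]), array([ 0.89483895, -0.33400507,  0.232     ])]
```

View pics/fin.png

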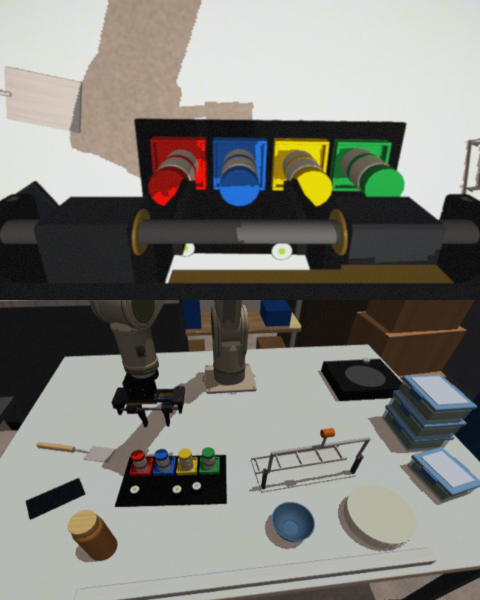

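All four jars stand upright in their own saucers, lids at about (185-385, 190) in the upper picture. The bar is still up and the gripper is clear.

```bash
python3 -c "
from bench import r
print(r.close_job())"
```

```text
the job is handed in; nothing more can be done
None
```

The job is handed in at about 36 s of the 136 s limit: the bar is upright, all four jars stand upright in their own saucers, and the gripper is open and clear.

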